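# Hold a glass lid over the rim inspection camera

### The arm

A 6-joint arm with a two-finger parallel gripper is mounted at the origin on the work surface. World frame = base frame: x ahead of the robot, y to its left, z up, the work surface at z = 0. Lengths are in m, angles in rad, forces in N, time in s.
With the tool pointing down it reaches from about 0.275 to 0.725 m from the base axis. Payload 5.6 kg.
Tool frame: the origin (TCP) lies between the finger pads; the fingertips stand 22 mm ahead of it and the grasp point (between the pads) lies 3 mm ahead of it; z points along the fingers, y is the line along which they close (so a half turn about z gives the same grasp; the last joint's range is limited). The gripper opens to 85 mm and grips with 20 to 120 N. Pads are 22 mm wide; open, the fingers measure 114 mm over their backs; the gripper's body (76 mm by 85 mm) begins 54 mm behind the grasp point. The pads swing forward as they close: fully open they stand 13 mm farther back than shut.
Start: joints at [-1.042, 0.255, 0.108, 0, -1.424, -0.285], TCP at [0.133, -0.534, 0.217] pointing down, gripper open.
Joint ranges: [-2.95, 2.95], [-1.21, 1.97], [-1.09, 1.5], [-2.87, 1.71], [-2.94, -0.07], [-3.05, 3.05]. Speed limits (rad/s): [2.57, 2.57, 3.14, 3.14, 3.14, 3.14].

### API

Orientations are given as a 3x3 rotation matrix whose columns are the frame's x, y, z axes.
In Python, from plant import * gives the robot as it stands.
- The arm moves only by the tool carry_out, never from a script. Its argument "targets" is one flat list of numbers, 4 for each row, row after row: the shift along the tool's x, y, z normalised to -1 to 1, where 1 is 0.5 m, then the turn about the tool's z normalised to -1 to 1, where 1 is 2 pi rad. A call has 1 to 10 rows; each row shifts and turns the commanded pose from where the row before left it, along the tool's axes as they then stand; what a row does not reach is not made up. A row lasts 1/10 s, in which the tool goes at most 50 mm and 8.59 degrees, less where a joint would pass 70% of its speed; a pose out of reach is approached as far as the arm can. A call with a number of a shift or a turn outside -1 to 1 is refused whole. A call with a gripper value outside its range is refused whole. "jaw" is the opening, from 0 (shut) to 1 (fully open), set as the call begins (left out, the last holds). The fingers move at their own pace and stop on an object; the grip force is fixed at half the most. Time passes only in rows, so rows that do not move let the fingers close. It gives the time, the measured TCP pose, the force, the opening and the grip force at its end, in the units of the state.
- observe(): the state, without advancing time (a new reading comes with each control period).
- snapshot(name): name is "scene" or "top" or "wrist"; returns the picture (480x640x3 uint8, blue, green, red); there is no depth.
- camera_info(name): a dict with "intrinsics" (3x3 intrinsics, pixels), "xyz" and "rotation" of the camera in the world. Camera axes: x right, y down, z forward; pixel columns grow to the right and rows downward; lengths in m; the calibration is good to about 2 mm. A picture is of the moment at which its call begins: read the wrist's pose just before it. camera_info takes no time and is no camera call; for the wrist camera it gives the pose at the moment of the call.
- sign_off(): hands the job in; it is judged then, once.
Trained networks look in the newest picture that a camera, given by its name, has taken for a name from the list of things; names that differ only in an ending like _2 or _b are one class to them, and where a whole thing is asked for, a point or a joint stands for the part that bears it (a point fixed in the world has none). Each returns a list of dicts, best first, with "p" (0 to 1); they miss things now and then, are a little off and sometimes report something else, mostly with a low value. They report only what shows in the picture. A call takes as long as a camera call. They do not tell look-alikes from the thing itself.
- search_frame(label, camera): "bbox" ([left, top, width, height] in pixels, round what is visible of it).
The state is a dict: "clock": time; "qpos": joint angles; "dq": joint speeds; "tau": joint torques, N m; "position": TCP position; "tool_rot": TCP orientation; "force": force on the tool from outside, world axes, zero at the start; "moment": the same for the moment, N m; "grip_width": finger opening in m; "grip_force": force on a finger pad.
Only numpy, scipy, OpenCV 4.12 (cv2) and the standard library are available. Lean on these libraries where they do the work, as an engineer would, in place of code of your own. Each camera call takes 0.05 s, during which the arm holds its last target. There are 200 camera calls.

### The job

Get the amber glass lid inspected: first blow the dust off the camera's window by pressing the air treadle's pedal right down to its stop for a moment and letting it come up again. Then take the amber lid by its knob, carry it over the row of jars and hold it upright and still, centred over the round window with its underside about 15 mm above the glass, never letting the lid touch the unit. Finish while still holding it there, and leave the jars and the other lids where they stand.

Things in the scene. Friction and masses are not known exactly. Their poses are not given: they have to be found in the camera images.
- pedal (a joint): hinge angle of the air treadle's pedal, rad: 0 when up (a spring brings it back), 0.22 fully down at its stop. The treadle is a yellow foot valve screwed to the bench on the robot's right, with a steel pedal and a black ribbed rubber pad
- pedal_pad (a point): middle of the rubber pad's upper face, where to press; pad 75 by 78 mm, about 69 mm above the bench with the pedal up. Its x axis points along the pedal to the hinge, whose level pin lies 115 mm away; from up to the stop this point sinks 25 mm. Pressing here takes about 4 N at first, 9.5 N at the stop
- amber_lid_mid (a point): amber (brown) glass jar lid, one piece, 72 mm tall, upright in the tray: plug 64 mm across, 10 mm deep; above it a flange 84 mm across (10 to 16 mm up), a low dome, and on top a knob 32 mm across, straight-sided from 47 to 65 mm above the underside. Point: on its axis, 36 mm above the underside, 20 mm below the knob's middle; z up. About 0.24 kg. The lid to inspect
- green_lid_mid (a point): green glass jar lid, one piece, 72 mm tall, upright in the tray: plug 64 mm across, 10 mm deep; above it a flange 84 mm across (10 to 16 mm up), a low dome, and on top a knob 32 mm across, straight-sided from 47 to 65 mm above the underside. Point: on its axis, 36 mm above the underside, 20 mm below the knob's middle; z up. A bystander
- clear_lid_mid (a point): clear glass jar lid, one piece, 72 mm tall, upright in the tray: plug 64 mm across, 10 mm deep; above it a flange 84 mm across (10 to 16 mm up), a low dome, and on top a knob 32 mm across, straight-sided from 47 to 65 mm above the underside. Point: on its axis, 36 mm above the underside, 20 mm below the knob's middle; z up. A bystander
- tray: wooden tray, 125 by 345 mm with sides 42 mm high, standing on the robot's left; the origin is the centre of its underside and its y axis runs along its length. Its cork floor is 12 mm above the bench; the three lids stand in a row along it, about 105 mm apart, in any order
- inspection_unit: up-looking inspection camera screwed to the bench: grey housing 118 mm square on a 150 mm plate, on top a white ring light (body 112 mm across) round a dark window. Origin: centre of its underside, z up. On its +x side lies a blue camera, 59 mm high, out to 190 mm. At its +x -y corner an air nozzle rises to 118 mm; its orange tip is 85 mm from the window's axis, 103 mm up
- window (a point): the centre of the inspection window, 64 mm across, in the unit's flat top, 76 mm above the bench; its z axis points up and is the camera's line of sight
- jar0_mid (a point): open green glass jar, 77 mm across and 122 mm tall, standing upright on the bench between the tray and the inspection unit; this point is on its axis, 61 mm above its underside. One of the three jars that stand in a row from near to far; a bystander, to be carried over
- jar1_mid (a point): open clear glass jar, 77 mm across and 122 mm tall, standing upright on the bench between the tray and the inspection unit; this point is on its axis, 61 mm above its underside. One of the three jars that stand in a row from near to far; a bystander, to be carried over
- jar2_mid (a point): open amber glass jar, 77 mm across and 122 mm tall, standing upright on the bench between the tray and the inspection unit; this point is on its axis, 61 mm above its underside. One of the three jars that stand in a row from near to far; a bystander, to be carried over
There are look-alikes about, which are no part of the job. What is shaped like the part that bears amber_lid_mid but purple or yellow is not meant.

How it is judged:
On the way, in this order (a step that is already met when the one before it is completed fails the run):
1. the pedal is pressed down to its stop (value of joint pedal above 0.195 rad), for 0.2 s.
2. the pedal is let up again and the amber lid is lifted in the fingers (value of joint pedal below 0.05 rad and z of amber_lid_mid in the frame of tray above 0.09 m and contact force between the fingers and amber_lid above 1 N), for 0.1 s.
At the end, for the whole second after the job is handed in: The amber lid is held by the fingers over the window: its axis within 8 mm of the window's centre, its underside 5 to 27 mm above the window, upright within 0.12 rad, still (under 20 mm/s), not touching the unit; the pedal is up (horizontal distance between amber_lid_mid and window below 0.008 m and z of amber_lid_mid in the frame of window between 0.041 and 0.063 m and angle between amber_lid_mid's own z axis and vertical below 0.12 rad and contact force between the fingers and amber_lid above 1 N and contact force between amber_lid and inspection_unit below 0.2 N and linear speed of amber_lid below 0.02 m/s and value of joint pedal below 0.05 rad); the arm keeps its last pose, push and grip.
It fails at once if the amber lid touches the inspection unit (contact force between amber_lid and inspection_unit above 0.5 N).
It fails at once if a jar is pushed more than 15 mm (distance of any of jar0_mid, jar1_mid, jar2_mid from where it was at the start of the episode above 0.015 m).
It fails at once if another lid is moved more than 15 mm (distance of any of green_lid_mid, clear_lid_mid from where it was at the start of the episode above 0.015 m).
It also fails if it takes over 67 s, if anything falls off the work surface, if the arm or the gripper's body presses on something with over 40 N, if the wrist force passes 120 N, or if a joint passes its speed limit or range.

## Working session

There is one attempt and no reset: what is moved stays moved. The work goes in short steps, Python scripts to look and compute and a tool call to move; the robot and the scene stay as the last step left them, time stands still between calls to the robot, and variables do not carry over. Pictures are saved under pics/ and viewed, at most 10 in all, crops included, and the job is handed in when it is done.

Besides the shell and the picture viewer there is one more tool, called after "Request:" as name(argument=value, ...) on one line, values as JSON. carry_out: Moves the arm, as the interface text tells. Scaled input: -1 to 1 covers 0.5 m each way for a shift and 2 pi rad each way for a turn. Its arguments: {"type":"object","properties":{"targets":{"type":"array","items":{"type":"number"}},"jaw":{"type":"number"}},"required":["targets"]}

```bash
ls; mkdir -p pics; python3 - <<'E'
from plant import *
import cv2
o=observe(); print(o)
for c in ["scene","top"]:
    im=snapshot(c); cv2.imwrite(f"pics/{c}0.png",im)
    i=camera_info(c); print(c,i)
    for l in ["pedal_pad","amber_lid_mid","inspection_unit","tray","jar0_mid","pedal"]:
        print(l,[(r["bbox"],round(r["p"],2)) for r in search_frame(l,c)][:5])
E
```

```text
pics
{'clock': 0.0, 'qpos': array([-1.04241789e+00,  2.55777822e-01,  1.06960047e-01, -4.44392112e-04,
       -1.42391355e+00, -2.84646298e-01]), 'dq': array([-0.00050472, -0.0010068 ,  0.00011704, -0.00028222, -0.00121613,
       -0.0006125 ]), 'tau': array([-2.06693934e-03, -3.86625981e+01,  2.37939441e+01,  5.36513239e+00,
       -5.94886893e-03, -4.35196216e-05]), 'position': array([ 0.13266292, -0.53320333,  0.2162666 ]), 'tool_rot': array([[-9.70459832e-01, -2.41262015e-01, -5.95831781e-04],
       [-2.41262720e-01,  9.70457994e-01,  1.89271770e-03],
       [ 1.21588828e-04,  1.98055850e-03, -9.99998031e-01]]), 'force': array([-0.85108739,  0.48601748,  0.5105105 ]), 'moment': array([0.05362609, 0.05075218, 0.04308475]), 'grip_force': 0.0, 'grip_width': 0.0853575755260065}
scene {'intrinsics': array([[480.18214797,   0.        , 315.05019047],
       [  0.        , 480.18214797, 231.94583589],
       [  0.        ,   0.        ,   1.        ]]), 'xyz': array([ 1.14743286, -0.56245942,  0.84538267]), 'rotation': array([[ 0.66851721,  0.49635287, -0.55382179],
       [ 0.74350642
[... 658 characters left out ...]
    ,   1.        ]]), 'xyz': array([ 0.30100703, -0.01394182,  1.06473409]), 'rotation': array([[ 0.11526265, -0.9729094 ,  0.20040412],
       [-0.99332099, -0.11181747,  0.02846517],
       [-0.00528535, -0.20234659, -0.97929971]])}
pedal_pad [([464.9, 234.9, 45.9, 75.5], 0.83), ([143.1, 212.6, 37.6, 37.5], 0.45), ([302.2, 197.8, 33.1, 38.1], 0.4)]
amber_lid_mid [([211.8, 285.7, 39.2, 35.9], 0.96), ([167.0, 283.4, 35.1, 34.5], 0.76), ([219.3, 174.3, 29.6, 27.0], 0.71), ([229.3, 226.0, 36.4, 36.9], 0.57)]
inspection_unit [([367.8, 189.0, 90.7, 116.0], 0.91)]
tray [([128.8, 201.5, 148.1, 71.2], 0.98)]
jar0_mid []
pedal [([462.9, 230.9, 50.6, 71.7], 0.91), ([302.4, 197.5, 34.5, 42.0], 0.24)]
```

View pics/top0.png

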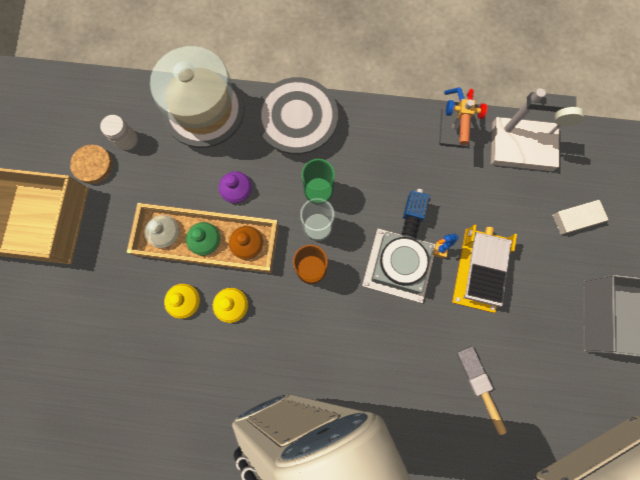

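View pics/scene0.png

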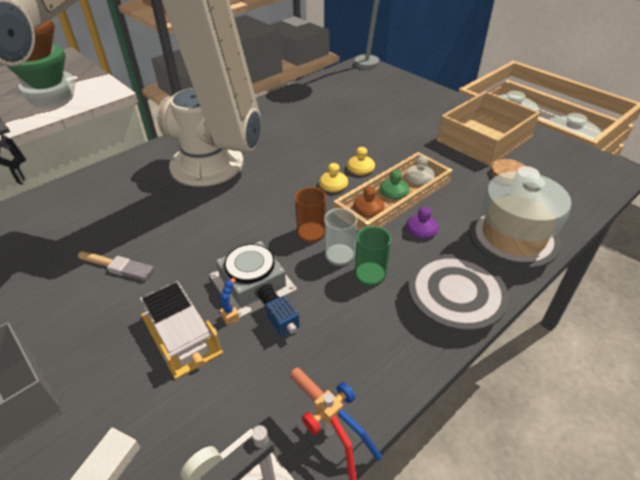

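The top view shows the amber lid at about (245,242), right end of the tray; window at (405,261); pad at about (487,283), hinge toward the image top. The scene view agrees: the amber lid is nearest the jars at (369,202), window at (249,263), pad at (165,300).

```bash
cat > h.py <<'E'
import numpy as np, cv2, math
from plant import *
def ray(c,u,v,i=None):
    i=i or camera_info(c); d=i["rotation"]@np.linalg.solve(i["intrinsics"],[u,v,1.]); return i["xyz"],d
def atz(c,u,v,z,i=None):
    p,d=ray(c,u,v,i); return p+d*(z-p[2])/d[2]
def proj(c,P,i=None):
    i=i or camera_info(c); q=i["intrinsics"]@(i["rotation"].T@(np.asarray(P)-i["xyz"])); return q[:2]/q[2]
E
python3 - <<'E'
from h import *
im=cv2.imread("pics/top0.png")
c=cv2.resize(im[190:315,205:525],None,fx=2.5,fy=2.5,interpolation=cv2.INTER_CUBIC)
im2=cv2.imread("pics/scene0.png")
d=cv2.resize(im2[235:375,130:300],None,fx=2.0,fy=2.0,interpolation=cv2.INTER_CUBIC)
out=np.zeros((600,800,3),np.uint8); out[:c.shape[0],:c.shape[1]]=c; out[315:315+280,:340]=d
cv2.imwrite("pics/crop0.png",out)
print("pad",atz("top",487,283,.069),"win",atz("top",405,261,.076),"knobtop",atz("top",243,239,.012+.072), "flange",atz("top",245.5,242,.012+.016))
print("scene pad",atz("scene",165,300,.069),"win",atz("scene",249,263,.076))
for n,p in [("jg",(319,189)),("jc",(318,227)),("ja",(312,270))]: print(n,atz("top",*p,.0))
E
```

```text
pad [ 0.45960682 -0.37851473  0.069     ] win [ 0.48768394 -0.18763618  0.076     ] knobtop [0.49477149 0.18785957 0.084     ] flange [0.49914313 0.19222032 0.028     ]
scene pad [ 0.4558988 -0.3780119  0.069    ] win [ 0.49500264 -0.18992643  0.076     ]
jg [0.66314884 0.03141739 0.        ]
jc [0.56342056 0.02241634 0.        ]
ja [0.45347117 0.02452295 0.        ]
```

View pics/crop0.png

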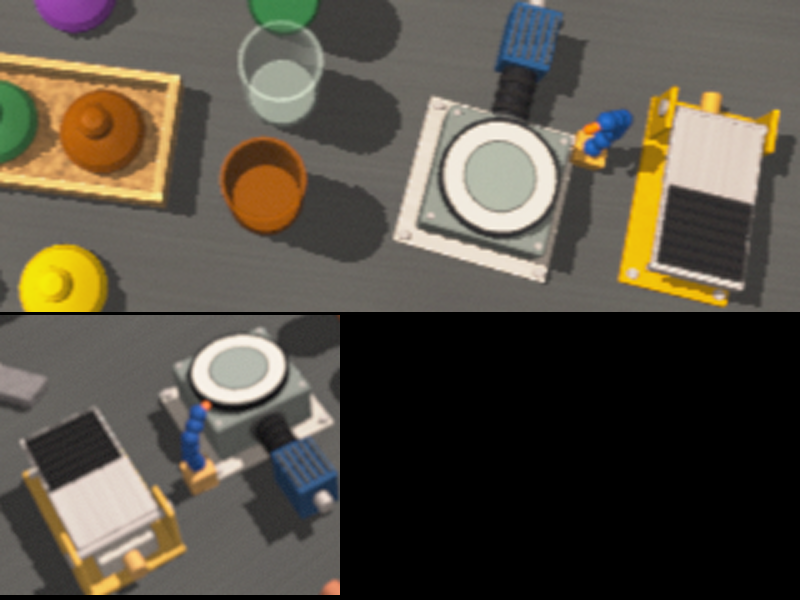

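The crop gives pad centre (487.4,284), window (404.6,260.8), knob top (243,238.8) in the top image; in the scene image the pad is at (165,303) and the window at (249.5,261). I'll go to the pedal with the fingers shut.

Request:
carry_out(targets=[-0.088,0.0175,0,0,-0.088,0.0175,0,0,-0.088,0.0175,0,0,-0.088,0.0175,0,0,-0.088,0.0175,0,0,-0.088,0.0175,0,0,-0.088,0.0175,0,0,-0.088,0.0175,0,0,0,0,0.08,0,0,0,0.08,0], jaw=0)

```text
clock: 1.7
position: [0.4597, -0.3802, 0.1369]
tool_rot: [[-0.97, -0.244, 0.003], [-0.244, 0.97, -0.001], [-0.002, -0.002, -1.0]]
force: [0.2, -0.5, -1.0]
grip_width: -0.0002
grip_force: 0.0
```

```bash
python3 - <<'E'
from h import *
import scipy.optimize as so
a=[("top",487.4,284),("scene",165,303)]
b=[("top",404.6,260.8),("scene",249.5,261)]
for n,obs,z in (("pad",a,.069),("win",b,.076)):
    print(n,[atz(c,u,v,z).round(4) for c,u,v in obs], so.least_squares(lambda P:np.concatenate([proj(c,P)-[u,v] for c,u,v in obs]),[.45,-.2,.07]).x.round(4))
o=observe(); print({k:o[k].round(4) for k in("position","force","tool_rot")},o["clock"],o["grip_width"])
cv2.imwrite("pics/s1.png",snapshot("scene"))
E
```

```text
pad [array([ 0.4574, -0.3795,  0.069 ]), array([ 0.463, -0.382,  0.069])] [ 0.4584 -0.381   0.064 ]
win [array([ 0.488 , -0.1867,  0.076 ]), array([ 0.4908, -0.1855,  0.076 ])] [ 0.489  -0.1858  0.0747]
{'position': array([ 0.4597, -0.3802,  0.1369]), 'force': array([ 0.2457, -0.5427, -1.0125]), 'tool_rot': array([[-0.9698, -0.2438,  0.0028],
       [-0.2438,  0.9698, -0.0013],
       [-0.0024, -0.0019, -1.    ]])} 1.7 -0.00015341154592700477
```

Request:
carry_out(targets=[0,0,0.04,0,0,0,0.04,0,0,0,0.02,0,0,0,0.01,0,0,0,0.01,0,0,0,0.01,0,0,0,0.01,0,0,0,0,0])

```text
clock: 2.55
position: [0.4572, -0.3806, 0.0667]
tool_rot: [[-0.97, -0.241, -0.001], [-0.241, 0.97, 0.001], [0.001, 0.001, -1.0]]
force: [-0.7, 0.3, 0.1]
grip_width: -0.0003
grip_force: 0.0
```

```bash
python3 - <<'E'
from h import *
a=snapshot("scene"); b=snapshot("wrist")
print(observe()["force"])
out=np.zeros((480,800,3),np.uint8)
out[:,:400]=cv2.resize(a[200:440,60:260],None,fx=2,fy=2); out[:300,400:]=cv2.resize(b,(400,300))
cv2.imwrite("pics/p1.png",out)
E
```

```text
[0.16792914 0.03200934 0.51142063]
```

View pics/p1.png

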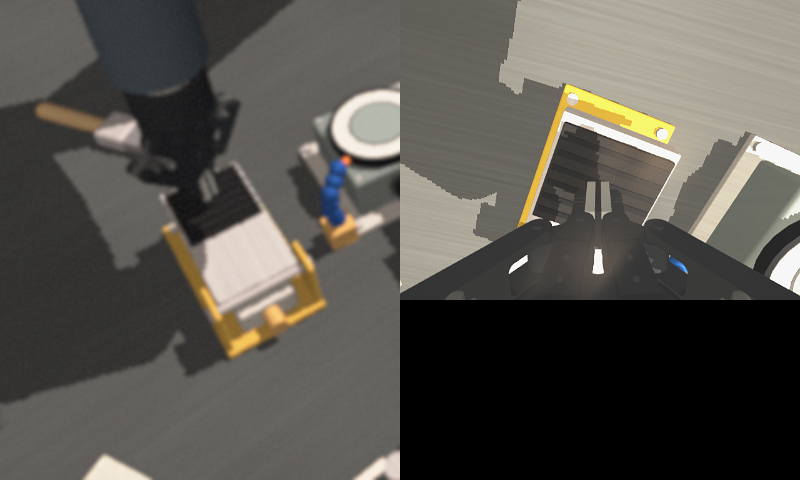

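The scene crop shows the shut fingertips over the middle of the pad, pedal apparently still up, with no force. I'll go on down gently.

Request:
carry_out(targets=[0,0,0.01,0,0,0,0.01,0,0,0,0,0])

```text
clock: 2.95
position: [0.4569, -0.3804, 0.0562]
tool_rot: [[-0.97, -0.241, -0.001], [-0.241, 0.97, 0.001], [0.001, 0.001, -1.0]]
force: [-0.0, -0.3, -0.0]
grip_width: 0.0004
grip_force: 0.0
```

```bash
python3 - <<'E'
from h import *
a=snapshot("scene"); s0=cv2.imread("pics/scene0.png")
b=snapshot("top"); t0=cv2.imread("pics/top0.png")
f=lambda im:cv2.resize(im[265:365,130:230],(400,400),interpolation=cv2.INTER_CUBIC)
o=np.hstack([f(s0),f(a)]);
g=lambda im:cv2.resize(im[220:320,440:540],(200,200),interpolation=cv2.INTER_CUBIC)
o=np.vstack([o,np.hstack([g(t0),np.zeros((200,200,3),np.uint8),g(b),np.zeros((200,200,3),np.uint8)])])
cv2.imwrite("pics/p2.png",o); print(o.shape)
i=camera_info("scene")
for z in(.034,.044): print(proj("scene",[.457,-.3804,z]))
ob=observe(); print(ob["tau"],ob["force"],ob["qpos"])
E
```

```text
(600, 800, 3)
[168.0197695  311.40300354]
[166.95626282 308.45682855]
[-2.42329197e-04 -4.58787417e+01  2.10897481e+01  4.74612772e+00
  4.17706731e-03 -6.21405570e-05] [-0.97327962 -0.20729899  0.41956072] [-4.31849059e-01  4.36849446e-01 -4.80460311e-02  3.11797752e-05
 -1.08636174e+00 -8.95163281e-01]
```

View pics/p2.png

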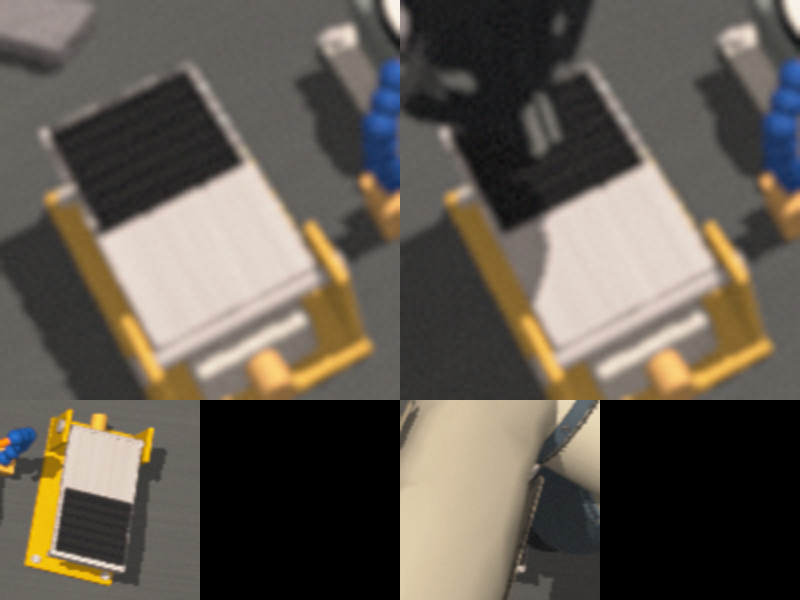

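The pedal has not moved: the pad's corners are the same in both halves, and the fingertips show at scene pixel (165,302.5), looking higher than expected. I'll check heights with the wrist camera's geometry.

```bash
python3 - <<'E'
from h import *
i=camera_info("wrist"); o=observe(); print(o["position"],i)
j=dict(i); j["xyz"]=i["xyz"]+[0,0,.0105]
for z in(.06,.069,.08,.09):
    a=atz("wrist",264,195,z,j); b=atz("wrist",440,259,z,j); print(z,a.round(3),b.round(3),np.linalg.norm(a-b))
for u,v in ((458,265),(445,354),(275,270)): print(atz("top",205+(668-0)/2.5*0+u*0+u,v,.069)) if 0 else None
for n,(x,y) in dict(fl=(655,267),fr=(745,282)).items(): print(n,atz("top",205+x/2.5,190+y/2.5,.069))
for n,(x,y) in dict(fl=(50,132),fr=(188,65)).items(): print(n,atz("scene",130+x/4,265+y/4,.069))
T=o["position"]; R=o["tool_rot"]
for a in(-.02,0,.022): print("tip",a,proj("wrist",T+R[:,2]*a,i),proj("scene",T+R[:,2]*a))
E
```

```text
[ 0.45733507 -0.38078713  0.05698565] {'intrinsics': array([[397.28036827,   0.        , 316.57921839],
       [  0.        , 397.28036827, 234.80111382],
       [  0.        ,   0.        ,   1.        ]]), 'xyz': array([ 0.38250469, -0.39872737,  0.21327579]), 'rotation': array([[-2.41745619e-01,  9.25625032e-01,  2.91165513e-01],
       [ 9.70339660e-01,  2.30607503e-01,  7.25336026e-02],
       [-6.03383130e-06,  3.00064125e-01, -9.53919033e-01]])}
0.06 [ 0.421 -0.412  0.06 ] [ 0.43  -0.331  0.06 ] 0.08160449486279207
0.069 [ 0.419 -0.411  0.069] [ 0.428 -0.335  0.069] 0.07712006859694569
0.08 [ 0.416 -0.41   0.08 ] [ 0.424 -0.339  0.08 ] 0.07163910316091124
0.09 [ 0.414 -0.409  0.09 ] [ 0.421 -0.343  0.09 ] 0.06665640730997079
fl [ 0.42293395 -0.33469832  0.069     ]
fr [ 0.41872632 -0.4160884   0.069     ]
fl [ 0.41894196 -0.41012848  0.069     ]
fr [ 0.42704047 -0.3330618   0.069     ]
tip -0.02 [314.79834215 319.16976513] [163.25771592 298.64845661]
tip 0 [315.00824431 295.95839794] [165.46789021 304.76370459]
tip 0.022 [315.19125173 275.72110023] [167.83110869 311.30240475]
```

Request:
carry_out(targets=[0,0,-0.08,0,0,0,-0.04,0,0,0,0,0,0,0,0,0])

```text
clock: 3.45
position: [0.4577, -0.3808, 0.1175]
tool_rot: [[-0.97, -0.241, 0.001], [-0.241, 0.97, -0.0], [-0.001, -0.0, -1.0]]
force: [0.1, 0.3, -0.3]
grip_width: -0.0
grip_force: 0.0
```

```bash
python3 - <<'E'
from h import *
o=observe(); i=camera_info("wrist"); b=snapshot("wrist"); a=snapshot("scene")
T=o["position"]; R=o["tool_rot"]; print(T)
for t in(-.02,0,.01,.022,.035): print(t,proj("wrist",T+R[:,2]*t,i).round(1),proj("scene",T+R[:,2]*t).round(1))
out=np.hstack([cv2.resize(b[200:400,217:417],(400,400)),cv2.resize(a[245:345,115:215],(400,400),interpolation=cv2.INTER_CUBIC)])
cv2.imwrite("pics/p3.png",out)
E
```

```text
[ 0.45767663 -0.38076801  0.11747335]
-0.02 [314.8 319.1] [156.3 279.2]
0 [315.  295.9] [158.7 285.8]
0.01 [315.1 286.1] [159.9 289.1]
0.022 [315.2 275.7] [161.3 292.9]
0.035 [315.3 265.7] [162.7 297. ]
```

View pics/p3.png

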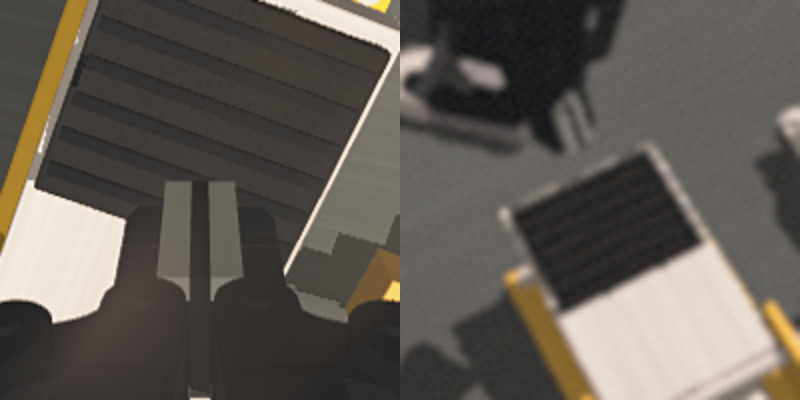

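```bash
python3 - <<'E'
from h import *
import scipy.optimize as so
o=observe();R=o["tool_rot"];T=o["position"]; i=camera_info("wrist"); s=camera_info("scene")
obs=[(i,317,290.5),(s,158.7,283)]
r=so.least_squares(lambda P:np.concatenate([proj(0,P,c)-[u,v] for c,u,v in obs]),T); print(r.x,r.fun,R.T@(r.x-T))
for x in(-.011,0,.011):
  for z in(-.008,0,.022): P=T+R@[x,0,z]; print(x,z,proj(0,P,i).round(1),proj(0,P,s).round(1))
# wrist vs others on pad far corners (p3): right far corner px
u,v=217+390/2,200+50/2
print(atz(0,u,v,.069,i)); u,v=217+35/2,200+187/2; print(atz(0,u,v,.069,i))
E
```

```text
[ 0.45281843 -0.38037914  0.11917535] [ 0.30399629  0.11708775 -1.22410012  0.81462192] [ 0.00398348  0.00098756 -0.00304868]
-0.011 -0.008 [315. 328.] [161.7 285.6]
-0.011 0 [315.  318.5] [162.6 288.3]
-0.011 0.022 [315.2 296.2] [165.2 295.3]
0 -0.008 [314.9 304.6] [157.9 283.3]
0 0 [315.  295.9] [158.8 286. ]
0 0.022 [315.2 275.7] [161.4 293. ]
0.011 -0.008 [314.9 280.2] [154.1 281. ]
0.011 0 [315.  272.5] [155.1 283.7]
0.011 0.022 [315.2 254.5] [157.7 290.8]
[ 0.42655991 -0.33476638  0.069     ]
[ 0.48887343 -0.41925945  0.069     ]
```

The wrist view puts the shut fingertips at about (316,290) and the scene view at (158.7,283). Together they place the tips about level with the reported TCP, higher than the stated 22 mm ahead. I'll go down until I feel contact.

Request:
carry_out(targets=[0,0,0.08,0,0,0,0.04,0,0,0,0.01,0,0,0,0.01,0,0,0,0,0])

```text
clock: 4.05
position: [0.4566, -0.3807, 0.0475]
tool_rot: [[-0.97, -0.242, -0.002], [-0.242, 0.97, 0.0], [0.002, 0.001, -1.0]]
force: [-3.1, 2.4, 5.3]
grip_width: 0.0003
grip_force: 3.0
```

Request:
carry_out(targets=[0,0,0.01,0,0,0,0.01,0,0,0,0,0])

```text
clock: 4.35
position: [0.457, -0.3812, 0.0384]
tool_rot: [[-0.97, -0.242, -0.001], [-0.242, 0.97, -0.001], [0.001, -0.001, -1.0]]
force: [-4.6, 2.1, 8.0]
grip_width: 0.0003
grip_force: 4.2
```

Request:
carry_out(targets=[0,0,0.006,0,0,0,0.006,0,0,0,0.006,0,0,0,0,0])

```text
clock: 4.75
position: [0.4571, -0.3813, 0.0303]
tool_rot: [[-0.97, -0.242, -0.0], [-0.242, 0.97, -0.001], [0.001, -0.001, -1.0]]
force: [-4.9, 2.6, 10.0]
grip_width: -0.0002
grip_force: 5.3
```

Request:
carry_out(targets=[0,0,0.006,0,0,0,0.006,0,0,0,0,0])

```text
clock: 5.05
position: [0.4573, -0.3816, 0.0293]
tool_rot: [[-0.97, -0.244, 0.001], [-0.244, 0.97, -0.004], [-0.0, -0.004, -1.0]]
force: [-13.3, 12.8, 38.7]
grip_width: 0.0001
grip_force: 20.2
```

The stop is reached (force jumped at TCP z ≈ 0.030). I'll ease off slightly, hold, then rise.

Request:
carry_out(targets=[0,0,-0.002,0,0,0,0,0,0,0,0,0,0,0,-0.02,0,0,0,-0.06,0,0,0,-0.09,0,0,0,-0.09,0,0,0,-0.09,0,0,0,-0.09,0,0,0,-0.04,0])

```text
clock: 6.05
position: [0.4585, -0.3821, 0.2694]
tool_rot: [[-0.97, -0.241, 0.007], [-0.241, 0.97, -0.005], [-0.006, -0.007, -1.0]]
force: [0.8, -0.6, 0.7]
grip_width: 0.0
grip_force: 0.0
```

Request:
carry_out(targets=[-0.025,0.078,0,0,-0.025,0.078,0,0,-0.025,0.078,0,0,-0.025,0.078,0,0,-0.025,0.078,0,0,-0.025,0.078,0,0,-0.025,0.078,0,0,-0.025,0.078,0,0,-0.025,0.078,0,0,-0.025,0.078,0,0], jaw=1)

```text
clock: 7.05
position: [0.4847, 0.0295, 0.2642]
tool_rot: [[-0.97, -0.241, 0.002], [-0.241, 0.97, 0.0], [-0.002, 0.0, -1.0]]
force: [1.0, 1.3, 0.1]
grip_width: 0.085
grip_force: 0.0
```

Request:
carry_out(targets=[-0.025,0.078,0,0,-0.025,0.078,0,0,-0.025,0.078,0,0,-0.025,0.078,0,0,0,0,0,0,0,0,0,0])

```text
clock: 7.65
position: [0.4955, 0.1921, 0.2635]
tool_rot: [[-0.97, -0.243, 0.0], [-0.243, 0.97, -0.0], [-0.0, -0.0, -1.0]]
force: [0.1, -0.7, -0.2]
grip_width: 0.0855
grip_force: 0.0
```

```bash
python3 - <<'E'
from h import *
o=observe(); i=camera_info("wrist"); b=snapshot("wrist"); a=snapshot("scene")
for l in("amber_lid_mid","pedal_pad"): 
  for c in("wrist","scene"): print(l,c,[([round(x) for x in r["bbox"]],round(r["p"],2)) for r in search_frame(l,c)][:4])
T=o["position"]; R=o["tool_rot"]; print(T,o["clock"])
for P in([.495,.188,.084],[.499,.192,.028]): print(proj(0,P,i).round(1),proj("scene",P).round(1))
for t in(-.014,0,.022): print(t,proj(0,T+R[:,2]*t,i).round(1),proj("scene",T+R[:,2]*t).round(1))
cv2.imwrite("pics/w4.png",b);cv2.imwrite("pics/s4.png",a)
out=np.zeros((480,800,3),np.uint8); out[:360,:480]=cv2.resize(b,(480,360)); out[:360,480:]=cv2.resize(a[110:290,280:440],(320,360))
cv2.imwrite("pics/p4.png",out)
E
```

```text
amber_lid_mid wrist [([292, 288, 73, 69], 0.97), ([450, 16, 89, 94], 0.95), ([277, 150, 81, 84], 0.9), ([328, 1, 92, 84], 0.72)]
amber_lid_mid scene [([354, 184, 27, 34], 0.86), ([345, 148, 32, 28], 0.85), ([320, 163, 27, 27], 0.83), ([404, 205, 36, 36], 0.77)]
pedal_pad wrist []
pedal_pad scene [([146, 280, 62, 73], 0.87)]
[0.49552987 0.19209897 0.2634534 ] 7.65
[311.4 201.3] [367.2 188.6]
[315.  193.7] [368.1 205.3]
-0.014 [314.9 311.5] [373.3 121.4]
0 [315.  295.9] [372.9 126.7]
0.022 [315.2 275.7] [372.3 134.9]
```

View pics/p4.png

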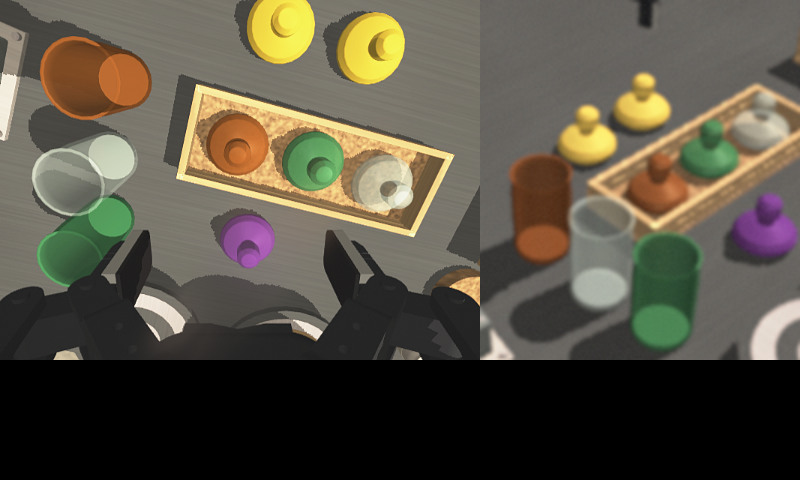

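The wrist view shows the amber lid at wrist pixels of about (317,192), knob top (317,203), under the gripper; the jars and the other lids are as before. Working out the offset.

```bash
python3 - <<'E'
from h import *
i=camera_info("wrist"); b=cv2.imread("pics/w4.png")
hsv=cv2.cvtColor(b,cv2.COLOR_BGR2HSV); print(hsv[203,317],hsv[180,300],hsv[170,240])
m=((hsv[...,0]<14)&(hsv[...,1]>185)).astype(np.uint8); m[:140]=0; m[245:]=0; m[:,:265]=0; m[:,370:]=0
m=cv2.morphologyEx(m,cv2.MORPH_OPEN,np.ones((3,3),np.uint8))
cs,_=cv2.findContours(m,cv2.RETR_EXTERNAL,cv2.CHAIN_APPROX_NONE); c=max(cs,key=cv2.contourArea)
e=cv2.fitEllipse(cv2.convexHull(c)); print(cv2.contourArea(c),e)
print("flange",atz(0,*e[0],.027,i),"knob",atz(0,317,203,.082,i))
k=cv2.resize(b[145:240,270:370],(800,760),interpolation=cv2.INTER_CUBIC)[:600]
a=cv2.imread("pics/s4.png")[150:225,320:420]
cv2.imwrite("pics/k.png",np.hstack([cv2.resize(b[145:245,270:370],(400,400)),cv2.resize(a,(400,300),interpolation=cv2.INTER_CUBIC) if 0 else cv2.copyMakeBorder(cv2.resize(a,(400,300),interpolation=cv2.INTER_CUBIC),0,100,0,0,0)]))
E
```

```text
[ 13 188 202] [ 13 188 167] [25 20 75]
3819.0 ((320.2414245605469, 194.13844299316406), (71.80562591552734, 77.14965057373047), 54.94431686401367)
flange [0.49854786 0.1956237  0.027     ] knob [0.49590637 0.19156089 0.082     ]
```

View pics/k.png

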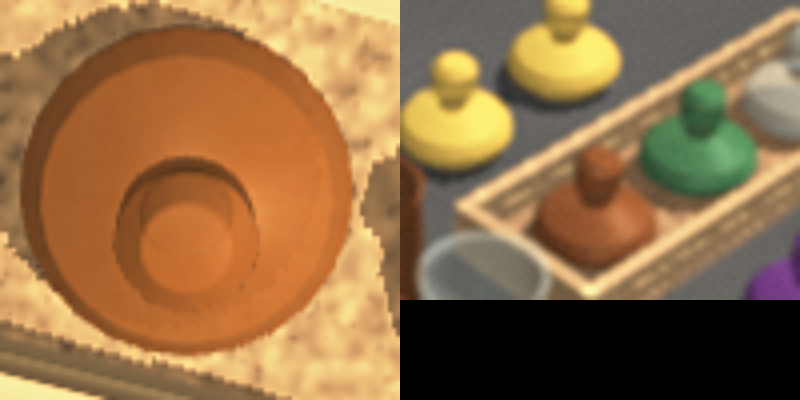

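The lid's flange is centred at wrist (316.5,192.5) and the knob outline at (316.8,203.7), which puts the lid at about x 0.498, y 0.1915. The pedal contact showed the shut tips about 15 mm behind the reported TCP, so the target TCP z is about 0.037.

Request:
carry_out(targets=[-0.005,0,0.08,0,0,0,0.08,0,0,0,0.08,0,0,0,0.08,0,0,0,0.04,0,0,0,0.03,0,0,0,0.02,0,0,0,0,0])

```text
clock: 8.75
position: [0.4973, 0.1911, 0.0572]
tool_rot: [[-0.971, -0.241, -0.002], [-0.241, 0.971, -0.001], [0.002, -0.001, -1.0]]
force: [0.1, 0.4, -0.2]
grip_width: 0.0854
grip_force: 0.0
```

```bash
python3 - <<'E'
from h import *
o=observe(); i=camera_info("wrist"); T=o["position"]; R=o["tool_rot"]; print(T,o["force"],o["clock"])
b=snapshot("wrist"); a=snapshot("scene")
cv2.imwrite("pics/p5.png",np.hstack([cv2.resize(b[100:420,120:520],(400,320)),cv2.resize(a[130:210,320:420],(400,320),interpolation=cv2.INTER_CUBIC)]))
print(proj("scene",[.498,.1915,.068]))
E
```

```text
[0.49730769 0.19109501 0.05718702] [ 0.13378451  0.44622787 -0.20472317] 8.75
[368.59307228 193.39061381]
```

View pics/p5.png

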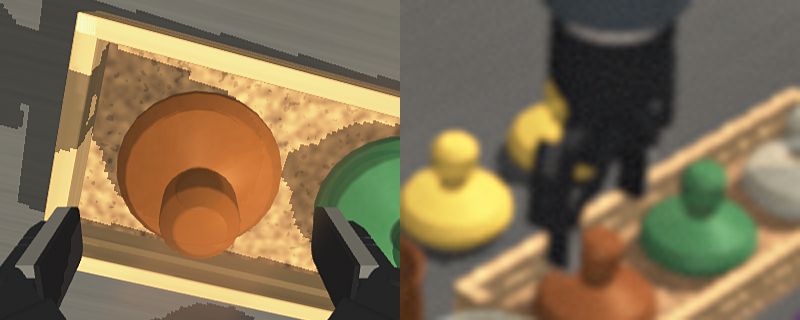

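The wrist crop shows the open fingers straddling the knob evenly (tips at about u 60 and 335, knob at 198), clear of the green lid. The scene crop shows the tips at about knob-top height. I'll go down 20 mm and close.

Request:
carry_out(targets=[0,0,0.015,0,0,0,0.015,0,0,0,0.01,0,0,0,0,0])

```text
clock: 9.25
position: [0.4973, 0.1915, 0.0372]
tool_rot: [[-0.97, -0.241, -0.002], [-0.241, 0.97, -0.001], [0.002, -0.001, -1.0]]
force: [0.4, -1.0, 0.1]
grip_width: 0.0855
grip_force: 0.0
```

Request:
carry_out(targets=[0,0,0,0,0,0,0,0,0,0,0,0,0,0,0,0,0,0,0,0,0,0,0,0,0,0,0,0,0,0,0,0], jaw=0)

```text
clock: 10.05
position: [0.4982, 0.1922, 0.0386]
tool_rot: [[-0.97, -0.242, 0.001], [-0.242, 0.97, 0.001], [-0.001, 0.0, -1.0]]
force: [-1.8, 0.9, 4.1]
grip_width: 0.0295
grip_force: 59.8
```

Request:
carry_out(targets=[0,0,0,0,0,0,0,0,0,0,0,0,0,0,0,0,0,0,-0.008,0,0,0,-0.008,0,0,0,0,0], jaw=1)

```text
clock: 10.75
position: [0.4985, 0.1922, 0.0471]
tool_rot: [[-0.97, -0.242, 0.001], [-0.242, 0.97, 0.001], [-0.002, 0.0, -1.0]]
force: [-0.2, -0.3, 0.4]
grip_width: 0.0854
grip_force: 0.0
```

Request:
carry_out(targets=[0,0,0,0,0,0,0,0,0,0,0,0,0,0,0,0,0,0,0,0,0,0,0,0,0,0,0,0,0,0,0,0], jaw=0)

```text
clock: 11.55
position: [0.4981, 0.1921, 0.0464]
tool_rot: [[-0.97, -0.241, 0.0], [-0.241, 0.97, 0.0], [-0.0, 0.0, -1.0]]
force: [-1.8, 1.0, 2.7]
grip_width: 0.0297
grip_force: 59.6
```

Request:
carry_out(targets=[0,0,-0.01,0,0,0,-0.02,0,0,0,-0.03,0,0,0,-0.02,0,0,0,0,0])

```text
clock: 12.05
position: [0.4989, 0.1924, 0.088]
tool_rot: [[-0.97, -0.242, 0.003], [-0.242, 0.97, 0.002], [-0.003, 0.001, -1.0]]
force: [0.9, 0.2, -3.3]
grip_width: 0.0295
grip_force: 59.7
```

```bash
python3 - <<'E'
from h import *
o=observe(); i=camera_info("wrist"); T=o["position"]; R=o["tool_rot"]; print(T,o["force"],o["clock"],o["grip_width"])
b=snapshot("wrist"); a=snapshot("scene"); cv2.imwrite("pics/w6.png",b)
cv2.imwrite("pics/p6.png",np.hstack([cv2.resize(b[100:420,120:520],(400,320)),cv2.resize(a[130:210,320:420],(400,320),interpolation=cv2.INTER_CUBIC)]))
E
```

```text
[0.49894947 0.19239543 0.08795326] [ 0.89728831  0.17959271 -3.27917775] 12.05 0.029512550264753117
```

View pics/p6.png

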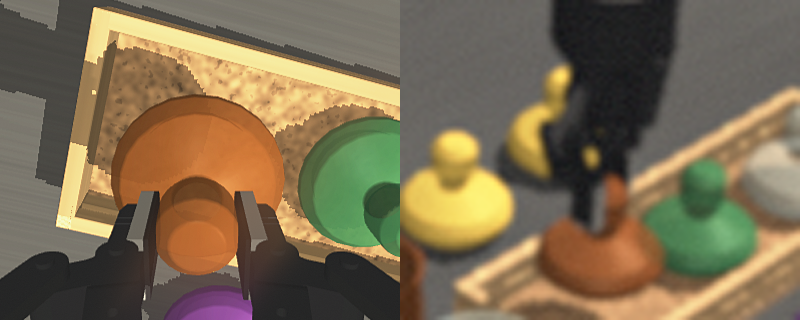

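The amber lid hangs upright in the fingers, clear of the tray floor; the green lid has not moved. I'll raise it above jar height and carry it across.

Request:
carry_out(targets=[0,0,-0.05,0,0,0,-0.07,0,0,0,-0.07,0,0,0,-0.06,0,0,0,-0.05,0,0,0,0,0])

```text
clock: 12.75
position: [0.4995, 0.1924, 0.2394]
tool_rot: [[-0.97, -0.241, 0.006], [-0.241, 0.97, 0.003], [-0.006, 0.001, -1.0]]
force: [-1.5, -0.0, -2.6]
grip_width: 0.0293
grip_force: 60.0
```

Request:
carry_out(targets=[0.009,-0.03,0,0,0.018,-0.063,0,0,0.018,-0.063,0,0,0.018,-0.063,0,0,0.018,-0.063,0,0,0.018,-0.063,0,0,0.018,-0.063,0,0,0.018,-0.063,0,0,0.009,-0.033,0,0,0,0,0,0])

```text
clock: 13.75
position: [0.4874, -0.0724, 0.2343]
tool_rot: [[-0.971, -0.238, -0.004], [-0.238, 0.971, -0.001], [0.004, 0.0, -1.0]]
force: [-0.0, -0.3, -3.2]
grip_width: 0.0296
grip_force: 60.1
```

```bash
cat > m.py <<'E'
from h import *
def ells(b,lo,hi,mask=None,minA=300):
    m=cv2.inRange(cv2.cvtColor(b,cv2.COLOR_BGR2HSV),lo,hi)
    m=cv2.morphologyEx(m,cv2.MORPH_OPEN,np.ones((3,3),np.uint8))
    cs,h=cv2.findContours(m,cv2.RETR_CCOMP,cv2.CHAIN_APPROX_NONE)
    return [(cv2.contourArea(c),int(hh[3]),tuple(np.round(sum((list(x) if isinstance(x,tuple) else [x] for x in cv2.fitEllipse(c)),[]),1)),cv2.boundingRect(c)) for c,hh in zip(cs,h[0]) if cv2.contourArea(c)>minA]
E
python3 - <<'E'
from m import *
o=observe(); i=camera_info("wrist"); T=o["position"]; print(T,o["force"],o["clock"],o["grip_width"],o["grip_force"])
b=snapshot("wrist"); cv2.imwrite("pics/w7.png",b)
print("pred win",proj(0,[.489,-.186,.076],i),"lid flange",proj(0,[*T[:2],T[2]-.0344+.013],i))
for l in("window","inspection_unit","amber_lid_mid"): print(l,[([round(x) for x in r["bbox"]],round(r["p"],2)) for r in search_frame(l,"wrist")][:3])
print("white");[print(e) for e in ells(b,(0,0,190),(180,50,255))]
print("amber");[print(e) for e in ells(b,(5,150,60),(16,255,255))]
E
```

```text
[ 0.48737941 -0.07240461  0.23430598] [-0.03486083 -0.28335434 -3.23265628] 13.75 0.02959710106870338 60.093159280659165
pred win [176.43369605 178.34584259] lid flange [315.17018724 276.34492528]
window [([13, 56, 291, 297], 0.75)]
inspection_unit [([11, 55, 291, 294], 0.93)]
amber_lid_mid [([233, 192, 172, 183], 0.95), ([605, 76, 35, 85], 0.74), ([519, 354, 82, 79], 0.63)]
white
(553.5, -1, (np.float64(409.1), np.float64(283.7), np.float64(18.2), np.float64(53.4), np.float64(6.5)), (398, 259, 22, 50))
(718.0, -1, (np.float64(220.4), np.float64(229.0), np.float64(39.0), np.float64(60.4), np.float64(29.1)), (193, 206, 54, 54))
(327.5, -1, (np.float64(111.8), np.float64(205.7), np.float64(16.7), np.float64(36.3), np.float64(150.2)), (102, 187, 25, 34))
(2930.0, -1, (np.float64(170.4), np.float64(190.5), np.float64(82.8), np.float64(117.0), np.float64(119.2)), (113, 149, 120, 91))
(4864.5, -1, (np.float64(176.5), np.float64(178.0), np.float64(74.7), np.float64(83.0), np.float64(132.3)), (137, 139, 80, 79))
(734.0, -1, (np.float64(251.0), np.float64(161.5), np.float64(30.4), np.float64(73.3), np.float64(13.3)), (243, 128, 29, 77))
(3945.5, -1, (np.float64(883.5), np.float64(-41.8), np.float64(362.3), np.float64(1272.2), np.float64(0.0)), (147, 62, 155, 170))
amber
(19235.0, -1, (np.float64(314.8), np.float64(275.3), np.float64(151.2), np.float64(175.6), np.float64(5.9)), (231, 195, 172, 180))
(11260.5, -1, (np.float64(455.6), np.float64(204.3), np.float64(106.2), np.float64(137.7), np.float64(120.6)), (388, 148, 133, 117))
(612.5, 11, (np.float64(452.3), np.float64(245.5), np.float64(25.0), np.float64(39.2), np.float64(100.1)), (428, 231, 43, 30))
(1734.5, 11, (np.float64(483.5), np.float64(188.1), np.float64(36.9), np.float64(61.9), np.float64(121.7)), (455, 166, 59, 50))
```

```bash
python3 - <<'E'
from m import *
import scipy.optimize as so
o=observe(); i=camera_info("wrist"); T=o["position"]; R=o["tool_rot"]
t=np.linspace(0,2*np.pi,90)
def bb(p):
    P=np.array([proj(0,T+R@[p[0]+.042*np.cos(a),p[1]+.042*np.sin(a),p[2]-h],i) for h in(.010,.016) for a in t])
    return np.array([P[:,0].min(),P[:,0].max(),P[:,1].min()])
r=so.least_squares(lambda p:bb(p)-[231,403,195],[0,0,.0344]); print("lid in tool (x,y, underside z)",r.x)
W=np.array([proj(0,[.489+.032*np.cos(a),-.186+.032*np.sin(a),.076],i) for a in t]); print(np.ptp(W,0),W.mean(0))
print("nozzle etc; window in tool", R.T@(np.array([.489,-.186,.076])-T))
E
```

```text
lid in tool (x,y, underside z) [-0.00340425  0.00087037  0.03817699]
[80.96560078 80.46398835] [173.39565389 174.91080192]
nozzle etc; window in tool [ 0.02733274 -0.11315015  0.15929439]
```

```bash
python3 - <<'E'
from m import *
import scipy.optimize as so
o=observe(); i=camera_info("wrist"); T=o["position"]; R=o["tool_rot"]
t=np.linspace(0,2*np.pi,90)
def el(p):
    P=np.array([proj(0,[p[0]+.032*np.cos(a),p[1]+.032*np.sin(a),.076],i) for a in t],np.float32)
    return cv2.fitEllipse(P)
r=so.least_squares(lambda p:np.array(el(p)[0])-[176.5,178],[.489,-.186],diff_step=1e-2); print(r.x,el(r.x),el([.489,-.186]))
print("in tool",R.T@(np.array([*r.x,.076])-T))
b=cv2.imread("pics/top0.png"); 
for e in ells(b,(0,0,140),(180,70,255),minA=150):
    if 360<e[2][0]<440 and 230<e[2][1]<290: print(e,atz("top",*map(float,e[2][:2]),.076))
E
```

```text
[ 0.49167359 -0.18314258] ((176.5, 178.0), (76.009521484375, 84.47039031982422), 132.5204315185547) ((173.38841247558594, 173.8733367919922), (76.28411865234375, 84.95529174804688), 133.334716796875)
in tool [ 0.0240477  -0.11102378  0.15929077]
(1509.5, -1, (np.float64(404.5), np.float64(260.3), np.float64(42.7), np.float64(45.0), np.float64(117.2)), (382, 239, 46, 44)) [ 0.48917642 -0.18637552  0.076     ]
(1019.0, -1, (np.float64(412.2), np.float64(263.3), np.float64(69.8), np.float64(90.4), np.float64(90.6)), (362, 229, 62, 74)) [ 0.4842418  -0.20440337  0.076     ]
```

```bash
python3 - <<'E'
from h import *
o=observe(); T=o["position"]; R=o["tool_rot"]; print(T, R.T@(np.array([.488,-.187,.128])-T)/.5)
E
```

```text
[ 0.48841987 -0.06963034  0.23531887] [ 0.05724319 -0.22769773  0.21459166]
```

Request:
carry_out(targets=[0.005,-0.02,0,0,0.012,-0.048,0,0,0.014,-0.056,0,0,0.014,-0.056,0,0,0.008,-0.033,0,0,0.004,-0.015,0,0,0,0,0,0,0,0,0,0])

```text
clock: 14.75
position: [0.4888, -0.187, 0.2361]
tool_rot: [[-0.97, -0.242, -0.0], [-0.242, 0.97, 0.0], [-0.0, 0.0, -1.0]]
force: [-0.6, -0.3, -3.2]
grip_width: 0.029
grip_force: 60.2
```

```bash
python3 - <<'E'
from h import *
o=observe(); T=o["position"]; R=o["tool_rot"]; print(T, R.T@(np.array([.488,-.187,.128])-T)/.5,o["grip_width"])
E
```

```text
[ 0.4888087  -0.1869917   0.23605719] [0.00157681 0.00029694 0.21611448] 0.028967780140902923
```

Request:
carry_out(targets=[0.0015,0,0.02,0,0,0,0.04,0,0,0,0.04,0,0,0,0.04,0,0,0,0.02,0,0,0,0.01,0,0,0,0,0,0,0,0,0])

```text
clock: 15.55
position: [0.4887, -0.1878, 0.1521]
tool_rot: [[-0.97, -0.242, 0.002], [-0.242, 0.97, -0.001], [-0.001, -0.001, -1.0]]
force: [0.2, -0.0, -2.2]
grip_width: 0.0292
grip_force: 60.2
```

```bash
python3 - <<'E'
from m import *
o=observe(); T=o["position"]; print(T,o["force"])
a=snapshot("scene"); cv2.imwrite("pics/s8.png",a)
T=observe()["position"]
t=np.linspace(0,2*np.pi,90)
roi=a.copy(); roi[:,:190]=0; roi[:,300:]=0; roi[:180]=0; roi[330:]=0
print([e for e in ells(roi,(3,110,20),(18,255,255),minA=100)])
for u in(T[2]-.0344,T[2]-.038):
  P=np.array([proj("scene",[.489+.042*np.cos(x),-.186+.042*np.sin(x),u+h]) for h in(.01,.016) for x in t]); print(P.min(0),P.max(0), "under",u)
print([r for r in search_frame("amber_lid_mid","scene")][:5], search_frame("pedal","scene")[:1])
b=snapshot("wrist"); print(search_frame("amber_lid_mid","wrist")[:1],[e for e in ells(b,(0,0,190),(180,50,255),minA=1000)])
cv2.imwrite("pics/w8.png",b)
E
```

```text
[ 0.48865703 -0.18778086  0.15207987] [ 0.16274576 -0.02297919 -2.24849784]
[(126.5, -1, (np.float64(228.5), np.float64(315.9), np.float64(13.1), np.float64(18.0), np.float64(119.1)), (220, 309, 18, 15)), (841.0, -1, (np.float64(246.1), np.float64(240.2), np.float64(34.1), np.float64(36.8), np.float64(45.4)), (227, 219, 39, 38))]
[226.12646151 228.78263314] [265.72333451 258.0160557 ] under 0.11778366358936655
[226.36590832 229.98482102] [265.86747279 259.21605947] under 0.11418366358936655
[{'bbox': [319.6, 163.7, 27.7, 25.5], 'p': 0.94}, {'bbox': [403.0, 206.7, 36.8, 33.3], 'p': 0.92}, {'bbox': [346.5, 148.1, 31.5, 29.5], 'p': 0.7}, {'bbox': [230.2, 221.7, 36.1, 36.8], 'p': 0.66}] [{'bbox': [141.4, 280.0, 64.9, 73.2], 'p': 0.76}]
[{'bbox': [233.4, 190.9, 171.3, 185.8], 'p': 0.91}] [(3532.0, -1, (np.float64(532.2), np.float64(349.0), np.float64(59.9), np.float64(75.2), np.float64(69.3)), (495, 318, 75, 63)), (6932.0, -1, (np.float64(35.2), np.float64(231.0), np.float64(81.7), np.float64(126.6), np.float64(179.8)), (0, 175, 79, 121)), (1395.0, -1, (np.float64(407.0), np.float64(201.5), np.float64(47.1), np.float64(73.2), np.float64(146.1)), (376, 167, 61, 76)), (2648.0, -1, (np.float64(356.4), np.float64(191.7), np.float64(36.3), np.float64(124.8), np.float64(128.6)), (301, 160, 100, 85)), (4186.5, -1, (np.float64(356.6), np.float64(135.1), np.float64(22.8), np.float64(334.0), np.float64(114.6)), (257, 82, 191, 105))]
```

Request:
carry_out(targets=[0,0,0.015,0,0,0,0.015,0,0,0,0.012,0,0,0,0.008,0,0,0,0.002,0,0,0,0,0,0,0,0,0,0,0,0,0,0,0,0,0,0,0,0,0])

```text
clock: 16.8
position: [0.4881, -0.1878, 0.1253]
tool_rot: [[-0.97, -0.241, 0.0], [-0.241, 0.97, -0.0], [-0.0, -0.0, -1.0]]
force: [0.6, 0.1, -3.2]
grip_width: 0.0293
grip_force: 60.2
```

```bash
python3 - <<'E'
from m import *
o=observe(); T=o["position"]; print(T,o["force"],o["grip_force"],abs(o["dq"]).max())
a=snapshot("scene"); a[:,:190]=0; a[:,300:]=0; a[:180]=0; a[330:]=0
print(ells(a,(3,110,20),(18,255,255),minA=300))
t=np.linspace(0,2*np.pi,90)
for z in(.086,.091,.096):
  P=np.array([proj("scene",[.4895+.042*np.cos(x),-.186+.042*np.sin(x),z+h]) for h in(.01,.016) for x in t]); print(z,P.min(0),P.max(0))
E
```

```text
[ 0.48810924 -0.1877571   0.12533776] [ 0.5763634   0.10372438 -3.16340661] 60.17605114885271 0.002231796388261362
[(800.0, -1, (np.float64(247.3), np.float64(249.1), np.float64(33.0), np.float64(35.8), np.float64(43.2)), (229, 229, 37, 37))]
0.086 [228.33218296 239.3209162 ] [267.11219624 268.53906727]
0.091 [228.01170807 237.70831593] [266.91941601 266.93262587]
0.096 [227.68914362 236.08553284] [266.7253897  265.31546627]
```

```bash
python3 -c "
from plant import *
print(sign_off())"
```

```text
the job is handed in; nothing more can be done
None
```

I pressed the pedal to its stop and let it up, then carried the amber lid over the jars. I handed the job in with the lid held still over the window, within about 3 mm of centre and about 15 mm above the glass by my measurements; the sign-off returned no verdict.

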